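# Close the cam-opened holding fixture on a bushing

## Task

Close the holding fixture on the yellow bushing so that it is ready to be looked at under the magnifier: push the lever of the eccentric cam round until the cam stands at its low point, with the lever pointing straight forward along the slide's travel, and only then push the jaw slide forward by its upright thumb plate until the bushing is held fully home in the fixed V jaw. Do not touch or lift the bushing, which the jaw alone moves, and leave the other small things on the bench where they are.

Things in the scene. Friction and masses are not known exactly. Their poses are not given: they have to be found in the camera images.
- fixture: Fixed holding fixture: aluminium base plate 205 x 175 x 18 mm. Origin on the bench surface under the slide's centre line; x = forward, the way the slide closes (away from the robot, turned up to 20 degrees), y = left, z = up. In this frame the plate spans x -85..120, y -60..115 mm. Dark guide bars beside the slide, x -70..0 mm, reach 42 mm above the bench. The cam stands left of the slide.
- cam_pivot (a point): Point on the cam's vertical axis, 45 mm above the bench, at x 0, y +68 mm in the fixture's frame. The eccentric cam is a dark steel disc, 64 mm diameter, 20..36 mm above the bench, its centre 15 mm off the axis on the side to which the lever points. It stands ahead of the roller on the slide's arm, so its high side blocks the slide.
- cam (a joint): Angle of the cam, rad, counter-clockwise seen from above. 0 = low point: lever points straight forward (the fixture's x), slide free to close; positive = lever turned to the left and back. Starts between 1.5 and 2.4; limits -0.6 and 2.7; no click or stop at the low point. Stiff by friction, stays where it is left; about 4 N on the grip turns it.
- lever_grip (a point): Middle of the upright black cylindrical grip at the end of the cam lever, 75 mm above the bench and 75 mm from the cam's axis. The grip is 20 mm in diameter and stands from 48 to 100 mm above the bench; the flat lever below it is 14 mm wide and 39..49 mm above the bench.
- jaw_slide (a joint): Forward travel of the jaw slide, m. 0 = fully open; starts at 0 to 0.006; about 0.037 = home, the jaw holding the bushing in the V (end of travel 0.0385). About 3 N of friction, stays where it is left. While the cam is not at its low point the roller meets the cam and the slide stops short, at 0.008 to 0.03.
- push_face (a point): Middle of the rear face of the slide's upright thumb plate, 50 mm above the bench; pushed forward (the fixture's x) from behind. At slide 0 it lies at x -95 mm, y 0 in the fixture's frame. The plate is 50 mm wide (y), 8 mm thick, 19..76 mm above the bench. Nothing stands behind it. The slide's side arm with the roller runs to the left, to y +77 mm, up to 42 mm above the bench.
- jaw_face (a point): Middle of the slide's flat jaw face, 28 mm above the bench, 44 mm wide, 18 mm tall, facing forward; moves with the slide.
- v_jaw (a point): Axis position of a bushing seated in the fixed steel V jaw, at the base plate's top (18 mm above the bench), x 64, y 0 mm in the fixture's frame. The V opens towards the slide and spans x 64..115 mm, y within 35 mm, up to 37 mm above the bench.
- bushing: Loose yellow plastic flanged bushing standing upright on the base plate between jaw and V. Origin at the centre of its underside, z = its axis. 26 mm tall, body 34 mm in diameter, flange 44 mm in diameter at the top, 44 mm above the bench. Starts at x 50..61 mm, y within 3 mm in the fixture's frame. Slippery: pushed by the jaw it centres itself in the V. Not to be touched.
- loose_bush_a: Bystander: another such bushing on the bench to the right of the fixture, 26 mm tall, 44 mm across. Origin at its underside.
- loose_bush_b: Bystander: another such bushing on the bench beyond the fixture, to the left. Origin at its underside.
- plug_gauge: Bystander: plug gauge lying on the bench to the right of the fixture, 96 x 12 x 12 mm along its x. Origin at the middle of its underside.
- loupe: Bystander: black eye loupe standing on the bench beyond the fixture, 40 mm in diameter, 40 mm tall. Origin at its underside.
- caliper: Bystander: caliper lying on the bench to the left of the fixture, 210 mm long along its x, 12 mm thick. Origin at the middle of its underside.
- cleaner_bottle: Bystander: white bottle to the right of the fixture, 52 mm in diameter, about 120 mm tall. Origin at its underside.

How it is judged (in metres and radians):
On the way, in this order (a step that is already met when the one before it is completed fails the run):
1. the cam is turned to its low point (within 0.25 rad) while the slide still stands open (value of joint cam between -0.25 and 0.25 rad and value of joint jaw_slide below 0.012 m), for 0.2 s.
2. the slide is pushed home and the bushing sits in the V (value of joint jaw_slide above 0.034 m and x of bushing in the frame of fixture above 0.0615 m), for 0.1 s.
At the end, for the whole second after the job is handed in: The cam is within 0.25 rad of its low point, the slide is home (travel over 34 mm of 37), and the bushing stands upright at rest on the base plate, seated in the V within about 2.5 mm; nothing is touched any more (all of step 2 and value of joint cam between -0.25 and 0.25 rad and x of bushing in the frame of fixture below 0.067 m and y of bushing in the frame of fixture between -0.003 and 0.003 m and z of bushing in the frame of fixture below 0.021 m and angle between bushing's own z axis and vertical below 0.1 rad and linear speed of bushing below 0.01 m/s and velocity of joint jaw_slide below 0.005 m/s).
It fails at once if the slide is pushed forward while the cam is not at its low point (value of joint jaw_slide above 0.012 m and (value of joint cam above 0.35 rad or value of joint cam below -0.35 rad)).
It fails at once if the robot touches the bushing in the fixture (contact force between any of the fingers, the arm and bushing above 0.3 N).
It fails at once if the bushing is lifted off the base plate (z of bushing in the frame of fixture above 0.026 m).
It fails at once if another thing on the bench is moved by more than 15 mm or lifted (distance of any of loose_bush_a, loose_bush_b, plug_gauge, loupe, caliper, cleaner_bottle from where it was at the start of the episode above 0.015 m).
It also fails if it takes over 59 s, if anything falls off the work surface, if the arm or the gripper's body presses on something with over 40 N, if the wrist force passes 120 N, or if a joint passes its speed limit or range.

## Robot

A 6-joint arm with a two-finger parallel gripper is mounted at the origin on the work surface. World frame = base frame: x ahead of the robot, y to its left, z up, the work surface at z = 0. Lengths are in mm, angles in rad, forces in N, time in s.
With the tool pointing down it reaches from about 300 to 775 mm from the base axis. Payload 14.6 kg.
Tool frame: the origin (TCP) lies on the front face of the gripper's body, between the roots of the fingers; the fingertips stand 97 mm ahead of it and the grasp point (between the pads) lies 78 mm ahead of it; z points along the fingers, y is the direction in which the jaws open and shut (so a half turn about z gives the same grasp; the last joint's range is limited). The gripper opens to 94 mm and grips with 3 to 60 N. Pads are 16 mm wide; open, the fingers measure 119 mm over their backs; the gripper's body (75 mm by 177 mm) begins 78 mm behind the grasp point.
Start: joints at [-1.205, 0.3, 1.521, -0, 1.321, -0.067], TCP at [230.67, -499.281, 302.646] pointing down, gripper open.
Joint ranges: [-3.03, 3.03], [-0.79, 2.21], [0.23, 2.52], [-1.04, 4.18], [0, 3.07], [-2.55, 2.55]. Speed limits (rad/s): [2.22, 2.22, 2.57, 3.14, 3.14, 3.14].

## Interface

Orientations are given as [roll, pitch, yaw] about the fixed x, y, z axes, in that order (R = Rz(yaw) Ry(pitch) Rx(roll)).
In Python, from cell import manip, eyes, finder gives the robot as it stands.
- The arm moves only by the tool drive_tool, never from a script. Its argument "rows" is a list of rows, each an object with "offset": the shift along the tool's x, y, z in mm, a list of three; "spin": the turn about the tool's z in degrees; "jaw": the finger opening in mm, from 0 to 94. In form: [{"offset": [dx, dy, dz], "spin": spin, "jaw": jaw}, ...]. A call has 1 to 20 rows; each row shifts and turns the commanded pose from where the row before left it, along the tool's axes as they then stand; what a row does not reach is not made up. A row lasts 1/10 s, in which the tool goes at most 50 mm and 8.59 degrees, less where a joint would pass 70% of its speed; a pose out of reach is approached as far as the arm can. A call is refused whole if a number of a shift passes 50 or a number of a turn 8.59, either way. A call with a gripper value outside its range is refused whole. The fingers move at their own pace and stop on an object; "force" is the grip in N (left out, the last holds). Time passes only in rows, so rows that do not move let the fingers close. It gives the time, the measured TCP pose, the force and the opening at its end, in the units of the state.
- manip.read_state(): the state, without advancing time (a new reading comes with each control period).
- eyes.camera(name): name is "scene" or "top" or "wrist"; returns a dict with "color" (480x640x3 uint8, blue, green, red), "depth" (480x640 float32, mm along the optical axis (not along the pixel's ray), 0 where there is no reading), "vfov" (degrees; the focal length in pixels is half the picture's height over the tangent of half this angle, whatever the lens; pixels are square), "cx", "cy" (the principal point, pixels), "rvec" (rotation vector, rad) and "tvec" (3), from world to camera coordinates, as OpenCV has them. Camera axes: x right, y down, z forward; pixel columns grow to the right and rows downward; lengths in mm; the calibration is good to about 2 mm. A picture is of the moment at which its call begins.
- manip.sign_off(): hands the job in, once; it reports no verdict.
Trained networks look in the newest picture that a camera, given by its name, has taken for a name from the list of things; names that differ only in an ending like _2 or _b are one class to them, and where a whole thing is asked for, a point or a joint stands for the part that bears it (a point fixed in the world has none). Each returns a list of dicts, best first, with "p" (0 to 1); they miss things now and then, are a little off and sometimes report something else, mostly with a low value. They report only what shows in the picture. A call takes as long as a camera call.
- finder.find_in(camera, target): "uv" ([column, row] in pixels, amid what is visible of it).
The state is a dict: "clock": time; "joints": joint angles; "qd": joint speeds; "effort": joint torques, N m; "eef_pos": TCP position; "eef_rot": TCP orientation; "wrist_force": force on the tool from outside, world axes, zero at the start; "moment": the same for the moment, N m; "finger_gap": finger opening in mm.
Only numpy, scipy, OpenCV 4.12 (cv2) and the standard library are available. Lean on these libraries where they do the work, as an engineer would, in place of code of your own. Each camera call takes 0.05 s, during which the arm holds its last target. There are 200 camera calls.

## Working session

There is one attempt and no reset: what is moved stays moved. The work goes in short steps, Python scripts to look and compute and a tool call to move; the robot and the scene stay as the last step left them, time stands still between calls to the robot, and variables do not carry over. Pictures are saved under pics/ and viewed, about 8 in all and at most 12, crops included, and the job is handed in when it is done.

Besides the shell and the picture viewer there is one more tool, called as a command line: name --argument value ..., lists and objects as JSON in quotes. drive_tool: Moves the arm, as the interface text tells. Its arguments: {"type":"object","properties":{"rows":{"type":"array","items":{"type":"object","properties":{"offset":{"type":"array","items":{"type":"number"}},"spin":{"type":"number"},"jaw":{"type":"number"}}}},"force":{"type":"number"}},"required":["rows"]}

```bash
mkdir -p pics; cat > h.py <<'E'
import numpy as np, cv2
from cell import manip, eyes, finder
def K(c):
    f=240/np.tan(np.radians(c["vfov"])/2); return f
def pose(c):
    R,_=cv2.Rodrigues(np.array(c["rvec"],float)); return R,np.array(c["tvec"],float).ravel()
def ray_at_z(c,uv,z):
    R,t=pose(c); f=K(c); d=R.T@np.array([(uv[0]-c["cx"])/f,(uv[1]-c["cy"])/f,1]); o=-R.T@t
    return o+d*(z-o[2])/d[2]
def deproj(c,uv):
    R,t=pose(c); f=K(c); z=float(np.median(c["depth"][int(uv[1])-1:int(uv[1])+2,int(uv[0])-1:int(uv[0])+2]))
    return R.T@(np.array([(uv[0]-c["cx"])/f*z,(uv[1]-c["cy"])/f*z,z])-t)
def proj(c,p):
    R,t=pose(c); f=K(c); q=R@np.array(p,float)+t; return [c["cx"]+f*q[0]/q[2],c["cy"]+f*q[1]/q[2]]
E
python3 - <<'E'
from h import *
ims=[]
for n in ("top","scene"):
    c=eyes.camera(n); cv2.imwrite(f"pics/{n}1.png",c["color"]); np.save(f"{n}1.npy",c,allow_pickle=True)
    for t in ("fixture","cam_pivot","lever_grip","push_face","jaw_face","v_jaw","bushing","cam"):
        r=finder.find_in(n,t)[:3]
        print(n,t,[(np.round(x["uv"]).tolist(),round(x["p"],2),np.round(deproj(c,x["uv"])).tolist()) for x in r])
s=manip.read_state(); print(s["eef_pos"],s["eef_rot"],s["clock"])
E
```

```text
top fixture [([352.0, 241.0], 0.62, [633.0, -88.0, 18.0])]
top cam_pivot [([352.0, 240.0], 0.91, [634.0, -86.0, 18.0])]
top lever_grip [([323.0, 250.0], 0.93, [611.0, -33.0, 50.0])]
top push_face [([367.0, 278.0], 0.88, [565.0, -111.0, 36.0])]
top jaw_face [([368.0, 277.0], 0.71, [567.0, -113.0, 36.0])]
top v_jaw [([356.0, 238.0], 0.94, [639.0, -94.0, 18.0])]
top bushing [([377.0, 208.0], 0.65, [689.0, -129.0, 42.0])]
top cam [([321.0, 251.0], 0.68, [610.0, -30.0, 49.0])]
scene fixture [([288.0, 269.0], 0.94, [637.0, -83.0, 16.0]), ([312.0, 242.0], 0.52, [619.0, -23.0, 34.0])]
scene cam_pivot [([287.0, 275.0], 0.6, [650.0, -91.0, 17.0])]
scene lever_grip [([309.0, 242.0], 0.68, [630.0, -35.0, 49.0])]
scene push_face [([257.0, 235.0], 0.94, [552.0, -93.0, 34.0])]
scene jaw_face [([259.0, 238.0], 0.7, [557.0, -93.0, 32.0])]
scene v_jaw [([284.0, 272.0], 0.68, [640.0, -91.0, 16.0])]
scene bushing [([284.0, 288.0], 0.98, [675.0, -112.0, 22.0])]
scene cam [([313.0, 242.0], 0.97, [623.0, -22.0, 35.0]), ([288.0, 271.0], 0.59, [640.0, -84.0, 15.0])]
[ 230.67484713 -499.26351461  302.64116922] [-3.14152679e+00 -9.32969953e-06  4.32837639e-01] 0.9
```

View pics/top1.png

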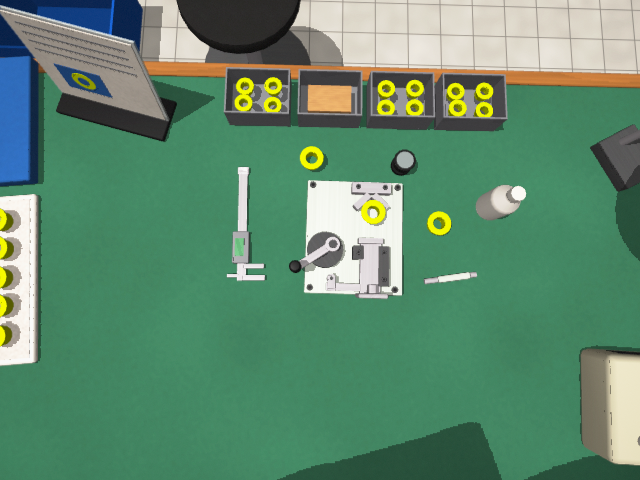

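View pics/scene1.png

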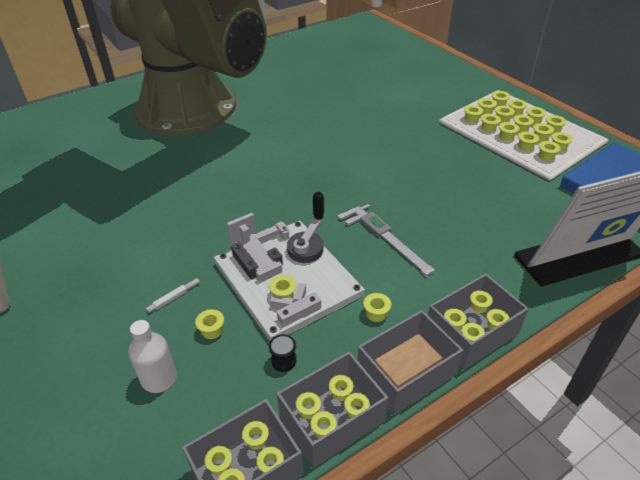

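Both views show the fixture nearly square to the world. In the top view the plate runs from about (306,182) to (403,297), the cam hub is at (333,243), the grip at (295,267) (turned left and back), and the thumb plate near (373,295). The caliper lies to the left at (240,235).

```bash
python3 - <<'E'
from h import *
P={}
for n in("top","scene"):
    c=np.load(f"{n}1.npy",allow_pickle=True).item()
    R,t=pose(c); f=K(c); v,u=np.mgrid[:480,:640]; z=c["depth"]
    q=np.stack([(u-c["cx"])/f*z,(v-c["cy"])/f*z,z],-1); w=(q-t)@R
    P[n]=w
    g=c["color"].astype(int)
    inb=(w[...,0]>480)&(w[...,0]<780)&(w[...,1]<20)&(w[...,1]>-190)
    m=inb&(w[...,2]>12)&(w[...,2]<24)&(g.min(-1)>150)
    k,l,st,_=cv2.connectedComponentsWithStats(m.astype(np.uint8)); i=1+np.argmax(st[1:,4]); m=l==i
    r=cv2.minAreaRect(w[m][:,:2].astype(np.float32)); print(n,r,np.round(cv2.boxPoints(r)))
    k=inb&(w[...,2]>55)
    for lo,hi,nm in((60,75,'60-75'),(85,110,'>85')):
        a=w[inb&(w[...,2]>lo)&(w[...,2]<hi)]
        print(nm,len(a),a[:60:6].round().tolist())
    blk=(g.max(-1)<50)&inb&(w[...,2]>60)
    a=w[blk]; print("black hi",len(a),a.mean(0) if len(a) else 0, a.max(0) if len(a) else 0)
    print(cv2.boundingRect(blk.astype(np.uint8)))
c=np.load("top1.npy",allow_pickle=True).item()
print("grip top@100",ray_at_z(c,(295,267),100),"hub@50",ray_at_z(c,(333,243),50))
y=c["color"].astype(int);ye=(y[...,0]<90)&(y[...,1]>180);w=P["top"];ye&=(w[...,1]<-80)&(w[...,1]>-160)&(w[...,0]>640)&(w[...,0]<720)
print("bush",w[ye].mean(0))
cv2.imwrite("pics/z.png",cv2.resize(c["color"][170:310,220:420],None,fx=4,fy=4,interpolation=cv2.INTER_CUBIC))
E
```

```text
top ((640.5836181640625, -90.03099822998047), (174.43240356445312, 204.52601623535156), 89.00724792480469) [[ 537. -175.]
 [ 741. -179.]
 [ 744.   -5.]
 [ 540.   -1.]]
60-75 116 [[583.0, 3.0, 71.0], [555.0, -113.0, 63.0], [553.0, -114.0, 65.0], [552.0, -113.0, 64.0], [550.0, -111.0, 64.0], [550.0, -121.0, 65.0], [549.0, -119.0, 65.0], [547.0, -117.0, 66.0], [545.0, -116.0, 64.0], [544.0, -115.0, 63.0]]
>85 106 [[591.0, 16.0, 94.0], [589.0, 17.0, 102.0], [590.0, 8.0, 94.0], [587.0, 11.0, 101.0], [586.0, 15.0, 102.0], [586.0, 6.0, 99.0], [584.0, 12.0, 101.0], [583.0, 19.0, 99.0], [583.0, 9.0, 100.0], [581.0, 15.0, 100.0]]
black hi 84 [568.54277267   3.19359466 328.41286854] [589.27880912  18.87612938 792.28841086]
(61, 1, 549, 272)
scene ((643.13134765625, -88.48526000976562), (174.4797821044922, 204.10394287109375), 89.01110076904297) [[ 540. -174.]
 [ 744. -177.]
 [ 747.   -3.]
 [ 543.    1.]]
60-75 331 [[580.0, 7.0, 73.0], [585.0, 5.0, 73.0], [581.0, 5.0, 68.0], [593.0, 10.0, 74.0], [585.0, 5.0, 68.0], [593.0, 12.0, 71.0], [589.0, 6.0, 69.0], [592.0, 17.0, 65.0], [590.0, 10.0, 65.0], [536.0, -94.0, 74.0]]
>85 107 [[578.0, 15.0, 99.0], [579.0, 14.0, 98.0], [581.0, 9.0, 99.0], [586.0, 18.0, 99.0], [588.0, 14.0, 100.0], [587.0, 9.0, 99.0], [591.0, 18.0, 97.0], [588.0, 12.0, 96.0], [583.0, 7.0, 93.0], [591.0, 14.0, 95.0]]
black hi 212 [588.63860985  10.67701839  82.71596165] [594.79215515  19.90661448 100.9944959 ]
(313, 192, 11, 23)
grip top@100 [579.5970943   12.17817707 100.        ] hub@50 [624.4978357  -50.68643156  50.        ]
bush [ 681.92387935 -120.72041452   44.18002688]
```

View pics/z.png

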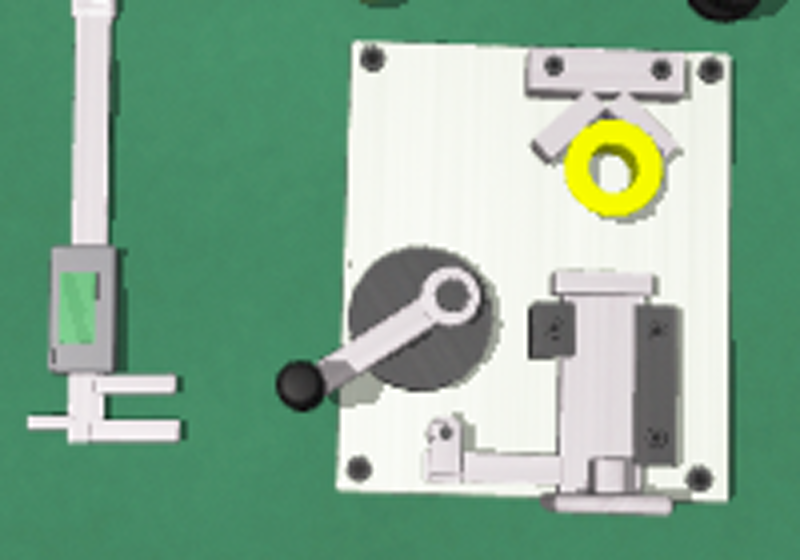

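```bash
cat >> h.py <<'E'
def rows(start,wps):
    """start,wps: (x,y,z,yawdeg); tool down: x=(c,s), y=(s,-c), z down; prints tool-frame rows (shift taken in axes before the turn)"""
    p=np.array(start,float); out=[]
    for w in wps:
        d=np.array(w,float)-p; c,s=np.cos(np.radians(p[3])),np.sin(np.radians(p[3]))
        r=[round(c*d[0]+s*d[1],1),round(s*d[0]-c*d[1],1),round(-d[2],1)]; sp=round(-d[3],1)
        out.append((r,sp)); p+= [c*r[0]+s*r[1],s*r[0]-c*r[1],-r[2],-sp]
    for o in out: print('{"offset":%s,"spin":%s}'%o)
    print("end",p.round(1))
def now():
    s=manip.read_state(); return [*s["eef_pos"],np.degrees(s["eef_rot"][2])]
def lin(a,b,n): return [np.array(a,float)+(np.array(b,float)-a)*k/n for k in range(1,n+1)]
E
python3 - <<'E'
from h import *
a=now(); rows(a,lin(a,[582,12,250,125],16))
E
```

```text
{"offset":[np.float64(33.3), np.float64(-19.8), np.float64(3.3)],"spin":-6.3}
{"offset":[np.float64(35.3), np.float64(-16.0), np.float64(3.3)],"spin":-6.2}
{"offset":[np.float64(36.9), np.float64(-12.1), np.float64(3.3)],"spin":-6.3}
{"offset":[np.float64(37.9), np.float64(-8.0), np.float64(3.3)],"spin":-6.3}
{"offset":[np.float64(38.6), np.float64(-3.8), np.float64(3.3)],"spin":-6.2}
{"offset":[np.float64(38.8), np.float64(0.4), np.float64(3.2)],"spin":-6.3}
{"offset":[np.float64(38.5), np.float64(4.6), np.float64(3.3)],"spin":-6.2}
{"offset":[np.float64(37.7), np.float64(8.8), np.float64(3.3)],"spin":-6.3}
{"offset":[np.float64(36.6), np.float64(12.9), np.float64(3.3)],"spin":-6.3}
{"offset":[np.float64(34.9), np.float64(16.8), np.float64(3.3)],"spin":-6.2}
{"offset":[np.float64(32.9), np.float64(20.5), np.float64(3.3)],"spin":-6.3}
{"offset":[np.float64(30.5), np.float64(24.0), np.float64(3.3)],"spin":-6.3}
{"offset":[np.float64(27.7), np.float64(27.2), np.float64(3.3)],"spin":-6.2}
{"offset":[np.float64(24.5), np.float64(30.0), np.float64(3.3)],"spin":-6.3}
{"offset":[np.float64(21.2), np.float64(32.5), np.float64(3.3)],"spin":-6.2}
{"offset":[np.float64(17.4), np.float64(34.6), np.float64(3.2)],"spin":-6.3}
end [582.  12. 250. 125.]
```

drive_tool --rows '[{"offset":[33,-20,3],"spin":-6.3,"jaw":56},{"offset":[35,-16,3],"spin":-6.2,"jaw":56},{"offset":[37,-12,3],"spin":-6.3,"jaw":56},{"offset":[38,-8,3],"spin":-6.3,"jaw":56},{"offset":[39,-4,3],"spin":-6.2,"jaw":56},{"offset":[39,0,3],"spin":-6.3,"jaw":56},{"offset":[38,5,3],"spin":-6.2,"jaw":56},{"offset":[38,9,3],"spin":-6.3,"jaw":56},{"offset":[37,13,3],"spin":-6.3,"jaw":56},{"offset":[35,17,3],"spin":-6.2,"jaw":56},{"offset":[33,20,3],"spin":-6.3,"jaw":56},{"offset":[30,24,3],"spin":-6.3,"jaw":56},{"offset":[28,27,3],"spin":-6.2,"jaw":56},{"offset":[24,30,3],"spin":-6.3,"jaw":56},{"offset":[21,32,3],"spin":-6.2,"jaw":56},{"offset":[17,34,3],"spin":-6.3,"jaw":56},{"offset":[0,0,0],"spin":0,"jaw":56},{"offset":[0,0,0],"spin":0,"jaw":56}]'

```text
clock: 2.7
eef_pos: [581.0, 11.5, 254.2]
eef_rot: [-3.141, -0.0, 2.182]
wrist_force: [0.7, -0.4, -0.9]
finger_gap: 56.0
```

```bash
python3 - <<'E'
from h import *
print(now(),manip.read_state()["finger_gap"])
c=eyes.camera("wrist"); cv2.imwrite("pics/w1.png",c["color"])
r=finder.find_in("wrist","lever_grip"); print(r[:2])
for p in [(582,12,100),(625,-49,50)]: print(np.round(proj(c,p)))
E
```

```text
[np.float64(581.0475421522614), np.float64(11.50191539086717), np.float64(254.23317514167954), np.float64(125.01174383016809)] 56.046996621542384
[{'uv': [311.8, 297.3], 'p': 0.87}, {'uv': [435.7, 161.0], 'p': 0.37}]
[315. 262.]
[315. 335.]
```

View pics/w1.png

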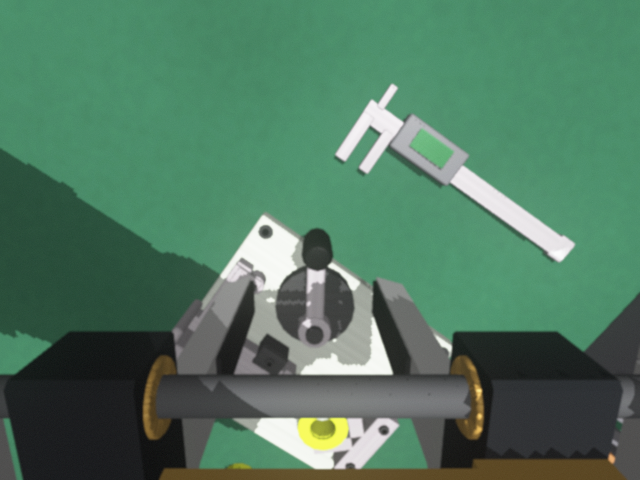

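The wrist view shows the grip at about (317,248), the hub at (315,333), and the grip in line with the fingers. I'll check the two ends of the grip along the image column.

```bash
python3 - <<'E'
from h import *
c=eyes.camera("wrist")
for p in [(582,12,100),(582,12,50),(576,20,100),(576,20,50)]: print(np.round(proj(c,p)))
g=c["color"][225:275,300:335].max(-1)<45
ys,xs=np.nonzero(g); print(ys.min()+225,ys.max()+225,xs.min()+300,xs.max()+300)
for uv in [(317,235),(317,245),(317,255),(317,262)]: print(uv,deproj(c,uv).round(1))
a=now()
E
```

```text
[316. 260.]
[316. 241.]
[315. 245.]
[315. 227.]Traceback (most recent call last):
  File "<stdin>", line 5, in <module>
    return umr_minimum(a, axis, None, out, keepdims, initial, where)
ValueError: zero-size array to reduction operation minimum which has no identity
```

drive_tool --rows '[{"offset":[0,0,30],"spin":0,"jaw":56},{"offset":[0,0,30],"spin":0,"jaw":56},{"offset":[0,0,25],"spin":0,"jaw":56},{"offset":[0,0,16],"spin":0,"jaw":56},{"offset":[0,0,0],"spin":0,"jaw":24},{"offset":[0,0,0],"spin":0,"jaw":24},{"offset":[0,0,0],"spin":0,"jaw":24},{"offset":[0,0,0],"spin":0,"jaw":24},{"offset":[0,0,0],"spin":0,"jaw":24}]' --force 10

```text
clock: 3.75
eef_pos: [581.4, 11.1, 154.5]
eef_rot: [3.14, 0.001, 2.181]
wrist_force: [3.9, 1.9, 1.2]
finger_gap: 24.3
```

```bash
python3 - <<'E'
from h import *
a=now(); print(np.round(a,1),manip.read_state()["finger_gap"])
c=eyes.camera("wrist"); cv2.imwrite("pics/w2.png",c["color"])
C=np.array([624.5,-49]); n=36
wp=[]
for k in range(1,n+1):
    th=125+(-1-125)*k/n; t=np.radians(th); wp.append([C[0]+75*np.cos(t),C[1]+75*np.sin(t),a[2],th])
rows(a,wp)
E
```

```text
[581.4  11.1 154.5 125. ] 24.294348279764932
{"offset":[np.float64(0.9), np.float64(5.4), np.float64(-0.0)],"spin":3.5}
{"offset":[np.float64(-0.1), np.float64(4.6), np.float64(-0.0)],"spin":3.5}
{"offset":[np.float64(-0.2), np.float64(4.6), np.float64(-0.0)],"spin":3.5}
{"offset":[np.float64(-0.1), np.float64(4.5), np.float64(-0.0)],"spin":3.5}
{"offset":[np.float64(-0.2), np.float64(4.6), np.float64(-0.0)],"spin":3.5}
{"offset":[np.float64(-0.1), np.float64(4.6), np.float64(-0.0)],"spin":3.5}
{"offset":[np.float64(-0.1), np.float64(4.6), np.float64(-0.0)],"spin":3.5}
{"offset":[np.float64(-0.2), np.float64(4.5), np.float64(-0.0)],"spin":3.5}
{"offset":[np.float64(-0.1), np.float64(4.6), np.float64(-0.0)],"spin":3.5}
{"offset":[np.float64(-0.1), np.float64(4.6), np.float64(-0.0)],"spin":3.5}
{"offset":[np.float64(-0.2), np.float64(4.6), np.float64(-0.0)],"spin":3.5}
{"offset":[np.float64(-0.1), np.float64(4.6), np.float64(-0.0)],"spin":3.5}
{"offset":[np.float64(-0.2), np.float64(4.5), np.float64(-0.0)],"spin":3.5}
{"offset":[np.float64(-0.1), np.float64(4.6), np.float64(-0.0)],"spi
[... 1009 characters left out ...]
.float64(-0.1), np.float64(4.6), np.float64(-0.0)],"spin":3.5}
{"offset":[np.float64(-0.2), np.float64(4.6), np.float64(-0.0)],"spin":3.5}
{"offset":[np.float64(-0.1), np.float64(4.6), np.float64(-0.0)],"spin":3.5}
{"offset":[np.float64(-0.2), np.float64(4.6), np.float64(-0.0)],"spin":3.5}
{"offset":[np.float64(-0.1), np.float64(4.5), np.float64(-0.0)],"spin":3.5}
{"offset":[np.float64(-0.1), np.float64(4.6), np.float64(-0.0)],"spin":3.5}
{"offset":[np.float64(-0.2), np.float64(4.6), np.float64(-0.0)],"spin":3.5}
{"offset":[np.float64(-0.1), np.float64(4.6), np.float64(-0.0)],"spin":3.5}
{"offset":[np.float64(-0.2), np.float64(4.6), np.float64(-0.0)],"spin":3.5}
end [699.4 -50.4 154.5  -1. ]
```

View pics/w2.png

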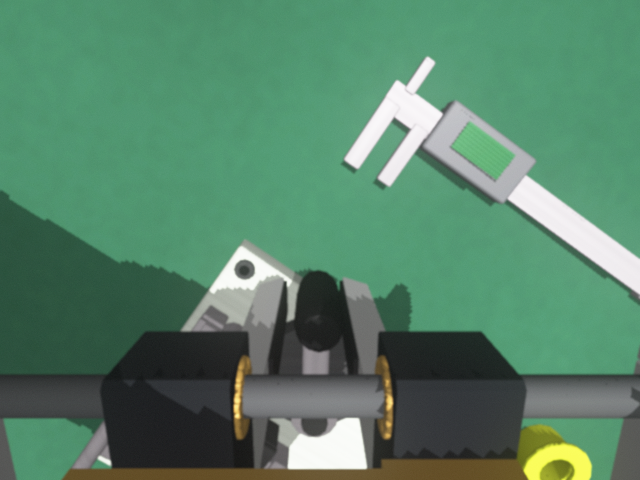

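The grip sits between the fingers. I'll swing the first part of the arc.

drive_tool --rows '[{"offset":[1,5,0],"spin":3.5,"jaw":24},{"offset":[-0.1,4.6,0],"spin":3.5,"jaw":24},{"offset":[-0.6,9.1,0],"spin":7,"jaw":24},{"offset":[-0.6,9.1,0],"spin":7,"jaw":24},{"offset":[-0.6,9.1,0],"spin":7,"jaw":24},{"offset":[-0.6,9.1,0],"spin":7,"jaw":24},{"offset":[-0.6,9.1,0],"spin":7,"jaw":24},{"offset":[-0.6,9.1,0],"spin":7,"jaw":24},{"offset":[-0.6,9.1,0],"spin":7,"jaw":24},{"offset":[-0.6,9.1,0],"spin":7,"jaw":24}]'

```text
clock: 4.8
eef_pos: [658.7, 17.2, 153.8]
eef_rot: [-3.14, 0.0, 1.077]
wrist_force: [-4.5, 0.9, 3.1]
finger_gap: 24.0
```

```bash
python3 - <<'E'
from h import *
a=np.array(now()); print(a.round(1))
d=a[:2]-[624.5,-49]; print(np.hypot(*d),np.degrees(np.arctan2(d[1],d[0])))
c=eyes.camera("wrist"); cv2.imwrite("pics/w3.png",cv2.resize(c["color"],(400,300)))
E
```

```text
[658.7  17.2 153.8  61.7]
74.52060033327191 62.66612627617514
```

View pics/w3.png

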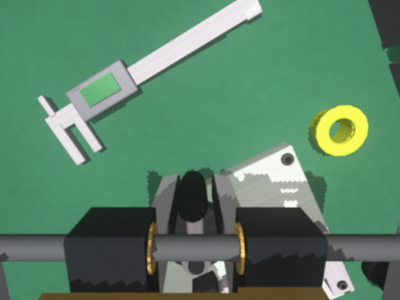

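drive_tool --rows '[{"offset":[-0.6,9.1,0],"spin":7,"jaw":24},{"offset":[-0.6,9.1,0],"spin":7,"jaw":24},{"offset":[-0.6,9.1,0],"spin":7,"jaw":24},{"offset":[-0.6,9.1,0],"spin":7,"jaw":24},{"offset":[-0.6,9.1,0],"spin":7,"jaw":24},{"offset":[-0.6,9.1,0],"spin":7,"jaw":24},{"offset":[-0.6,9.1,0],"spin":7,"jaw":24},{"offset":[-0.6,9.1,0],"spin":7,"jaw":24},{"offset":[-0.6,9.1,0],"spin":7,"jaw":24},{"offset":[0,2,0],"spin":0,"jaw":24},{"offset":[0,0,0],"spin":0,"jaw":24},{"offset":[0,0,0],"spin":0,"jaw":24}]'

```text
clock: 6.05
eef_pos: [697.8, -52.5, 153.6]
eef_rot: [3.141, 0.0, -0.014]
wrist_force: [0.4, 0.5, 0.4]
finger_gap: 24.1
```

```bash
python3 - <<'E'
from h import *
a=np.array(now()); print(a.round(1))
d=a[:2]-[624.5,-49]; print(np.hypot(*d),np.degrees(np.arctan2(d[1],d[0])))
E
```

```text
[697.8 -52.5 153.6  -0.8]
73.42915382308794 -2.7605993715956467
```

drive_tool --rows '[{"offset":[0,-2,0],"spin":0,"jaw":44},{"offset":[0,0,0],"spin":0,"jaw":44},{"offset":[0,0,0],"spin":0,"jaw":44},{"offset":[0,0,0],"spin":0,"jaw":44},{"offset":[0,0,-35],"spin":0,"jaw":44},{"offset":[0,0,-35],"spin":0,"jaw":44},{"offset":[0,0,-30],"spin":0,"jaw":44},{"offset":[-40,13,0],"spin":0,"jaw":0},{"offset":[-40,13,0],"spin":0,"jaw":0},{"offset":[-40,13,0],"spin":0,"jaw":0},{"offset":[-40,13,0],"spin":0,"jaw":0},{"offset":[-42,14,0],"spin":0,"jaw":0},{"offset":[0,0,0],"spin":0,"jaw":0},{"offset":[0,0,0],"spin":0,"jaw":0}]'

```text
clock: 7.45
eef_pos: [494.8, -113.5, 254.4]
eef_rot: [3.141, -0.001, -0.018]
wrist_force: [0.7, 0.2, 0.1]
finger_gap: 0.4
```

```bash
python3 - <<'E'
from h import *
print(np.round(now(),1))
c=eyes.camera("top"); z=cv2.resize(c["color"][170:310,290:420],None,fx=4,fy=4,interpolation=cv2.INTER_CUBIC)
s=eyes.camera("scene"); z2=cv2.resize(s["color"][180:340,200:370],None,fx=3.5,fy=3.5,interpolation=cv2.INTER_CUBIC)[:560]
cv2.imwrite("pics/t2.png",cv2.resize(np.hstack([z,z2[:560]]),None,fx=.7,fy=.7))
R,t=pose(s); f=K(s); v,u=np.mgrid[:480,:640]; d=s["depth"]
w=(np.stack([(u-s["cx"])/f*d,(v-s["cy"])/f*d,d],-1)-t)@R
m=(w[...,2]>60)&(w[...,2]<82)&(abs(w[...,1]+116)<32)&(w[...,0]>505)&(w[...,0]<560)
a=w[m]; print(len(a),a.mean(0),np.percentile(a,[5,95],axis=0))
m=(w[...,2]>70)&(w[...,2]<102)&(abs(w[...,1]+50)<32)&(w[...,0]>660)&(w[...,0]<720)
a=w[m]; print(len(a),a.mean(0))
E
```

```text
[ 494.8 -113.5  254.4   -1. ]
287 [ 542.02718986 -115.02898525   68.10696166] [[ 536.26652188 -136.945452     60.91729553]
 [ 553.81209549  -92.91074737   75.04540355]]
232 [704.68925852 -53.01809281  88.20405943]
```

View pics/t2.png

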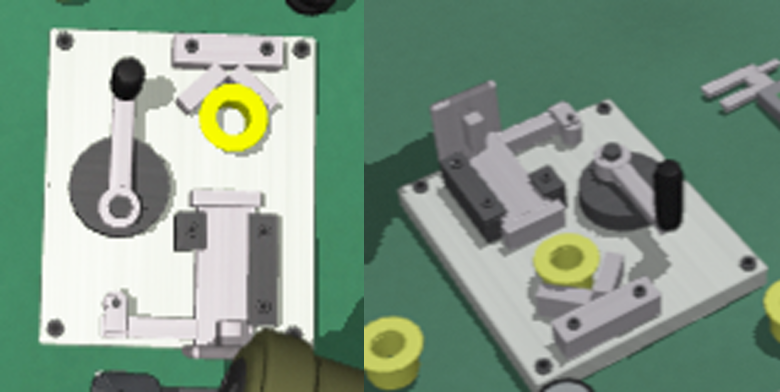

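The lever points straight forward and the slide is still open. The thumb plate is centred at y≈-115 with its rear face at x≈530. I'll go down behind it and move up towards contact.

drive_tool --rows '[{"offset":[0,1,35],"spin":0,"jaw":0},{"offset":[0,1,35],"spin":0,"jaw":0},{"offset":[0,0,35],"spin":0,"jaw":0},{"offset":[0,0,21],"spin":0,"jaw":0},{"offset":[0,0,0],"spin":0,"jaw":0},{"offset":[8,0,0],"spin":0,"jaw":0},{"offset":[6,0,0],"spin":0,"jaw":0},{"offset":[4,0,0],"spin":0,"jaw":0},{"offset":[4,0,0],"spin":0,"jaw":0},{"offset":[4,0,0],"spin":0,"jaw":0},{"offset":[4,0,0],"spin":0,"jaw":0},{"offset":[4,0,0],"spin":0,"jaw":0},{"offset":[0,0,0],"spin":0,"jaw":0}]'

```text
clock: 8.85
eef_pos: [529.2, -115.7, 127.7]
eef_rot: [3.142, -0.0, -0.017]
wrist_force: [0.2, 0.5, -0.0]
finger_gap: 0.3
```

```bash
python3 - <<'E'
from h import *
print(np.round(now(),1),manip.read_state()["wrist_force"])
E
```

```text
[ 529.2 -115.7  127.7   -1. ] [ 0.21451576  0.45414039 -0.03298762]
```

drive_tool --rows '[{"offset":[4,0,0],"spin":0,"jaw":0},{"offset":[4,0,0],"spin":0,"jaw":0},{"offset":[4,0,0],"spin":0,"jaw":0}]'

```text
clock: 9.15
eef_pos: [541.0, -115.9, 127.5]
eef_rot: [-3.141, 0.0, -0.018]
wrist_force: [-3.0, 0.2, -0.4]
finger_gap: 0.7
```

drive_tool --rows '[{"offset":[3,0,0],"spin":0,"jaw":0},{"offset":[3,0,0],"spin":0,"jaw":0},{"offset":[3,0,0],"spin":0,"jaw":0}]'

```text
clock: 9.45
eef_pos: [550.0, -116.0, 127.6]
eef_rot: [-3.141, 0.0, -0.017]
wrist_force: [-2.9, 1.7, -0.7]
finger_gap: 0.7
```

drive_tool --rows '[{"offset":[2,0,0],"spin":0,"jaw":0},{"offset":[2,0,0],"spin":0,"jaw":0}]'

```text
clock: 9.65
eef_pos: [553.9, -116.1, 127.6]
eef_rot: [-3.141, 0.0, -0.017]
wrist_force: [-1.9, 2.2, -0.8]
finger_gap: 0.1
```

Friction force is about 3 N, so the slide is moving. I'll continue in small steps until the force rises.

drive_tool --rows '[{"offset":[2,0,0],"spin":0,"jaw":0},{"offset":[2,0,0],"spin":0,"jaw":0}]'

```text
clock: 9.85
eef_pos: [556.3, -116.1, 127.5]
eef_rot: [-3.141, 0.006, -0.017]
wrist_force: [-33.6, 2.0, 19.9]
finger_gap: 0.5
```

drive_tool --rows '[{"offset":[1.5,0,0],"spin":0,"jaw":0},{"offset":[1,0,0],"spin":0,"jaw":0}]'

```text
clock: 10.05
eef_pos: [557.0, -116.2, 127.5]
eef_rot: [-3.14, 0.012, -0.017]
wrist_force: [-50.0, 3.0, 29.8]
finger_gap: 0.7
```

```bash
python3 - <<'E'
from h import *
print(np.round(now(),1),manip.read_state()["wrist_force"])
s=eyes.camera("scene"); z2=cv2.resize(s["color"][180:340,200:370],None,fx=3.5,fy=3.5,interpolation=cv2.INTER_CUBIC)
cv2.imwrite("pics/s3.png",z2)
E
```

```text
[ 557.  -116.2  127.5   -1. ] [-49.99322725   2.9676517   29.79847909]
```

View pics/s3.png

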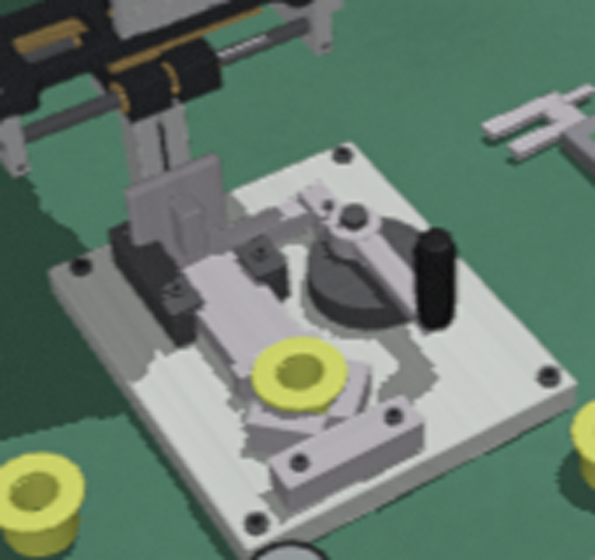

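The bushing is in the V, the jaw is against it, and the force rose to 50 N, which means a hard stop. I'll back away and check.

drive_tool --rows '[{"offset":[-3,0,0],"spin":0,"jaw":0},{"offset":[-8,0,0],"spin":0,"jaw":0},{"offset":[-25,0,0],"spin":0,"jaw":0},{"offset":[-35,0,0],"spin":0,"jaw":0},{"offset":[0,0,-35],"spin":0,"jaw":0},{"offset":[-30,0,-35],"spin":0,"jaw":0},{"offset":[-30,0,-35],"spin":0,"jaw":0},{"offset":[-30,0,0],"spin":0,"jaw":0},{"offset":[0,0,0],"spin":0,"jaw":0},{"offset":[0,0,0],"spin":0,"jaw":0}]'

```text
clock: 11.1
eef_pos: [399.7, -113.7, 233.2]
eef_rot: [3.141, -0.002, -0.018]
wrist_force: [-0.1, -0.1, -0.5]
finger_gap: 0.5
```

```bash
python3 - <<'E'
from h import *
print(np.round(now(),1))
c=eyes.camera("top"); z=cv2.resize(c["color"][170:310,290:420],None,fx=4,fy=4,interpolation=cv2.INTER_CUBIC); cv2.imwrite("pics/t4.png",z)
def cloud(s):
    R,t=pose(s); f=K(s); v,u=np.mgrid[:480,:640]; d=s["depth"]
    return (np.stack([(u-s["cx"])/f*d,(v-s["cy"])/f*d,d],-1)-t)@R
for n in("top","scene"):
    s=c if n=="top" else eyes.camera("scene"); s0=np.load(f"{n}1.npy",allow_pickle=True).item()
    for nm,q in(("before",s0),("after",s)):
        w=cloud(q); g=q["color"].astype(int)
        m=(w[...,2]>50)&(w[...,2]<82)&(abs(w[...,1]+116)<32)&(w[...,0]>505)&(w[...,0]<600)
        y=(g[...,0]<100)&(g[...,1]>140)&(g[...,2]>140)&(abs(w[...,1]+118)<35)&(w[...,0]>640)&(w[...,0]<725)&(w[...,2]>38)&(w[...,2]<50)
        b=w[y]; print(n,nm,"plate x",np.percentile(w[m][:,0],[10,50,90]).round(1),"bush",(b.min(0)+b.max(0))/2,b.mean(0).round(1))
E
```

```text
[ 399.7 -113.7  233.2   -1. ]
top before plate x [533.7 538.5 550.2] bush [ 682.18425303 -120.96644586   43.54135004] [ 682.1 -120.9   44.2]
top after plate x [565.2 570.  582.2] bush [ 686.84895968 -118.21944708   43.2835611 ] [ 686.6 -118.1   44.2]
scene before plate x [538.1 541.4 554. ] bush [ 685.53807809 -120.39007006   41.99687092] [ 684.9 -120.9   42.7]
scene after plate x [571.  573.9 586.6] bush [ 688.59065473 -117.76126316   41.61241384] [ 689.1 -120.5   42.4]
```

View pics/t4.png

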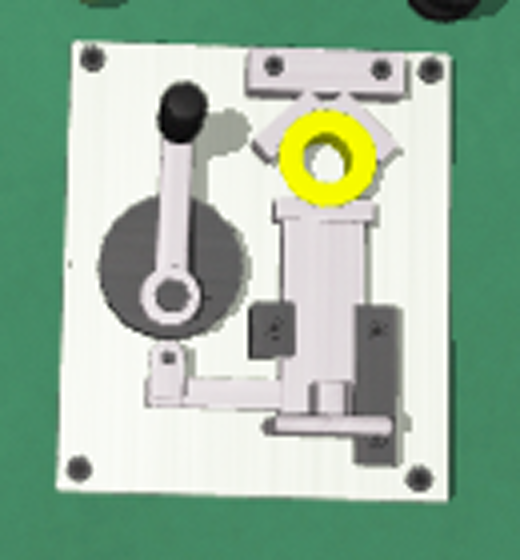

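Check the jaw travel more precisely from the top-view edges, comparing before and after.

```bash
python3 - <<'E'
from h import *
c=eyes.camera("top"); c0=np.load("top1.npy",allow_pickle=True).item()
def feat(q):
    g=cv2.cvtColor(q["color"],cv2.COLOR_BGR2GRAY).astype(np.float32); return g
# slide motion by template match of thumb-plate/arm patch (rows) subpixel
g0,g1=feat(c0),feat(c)
for (u0,v0,w,h) in [(324,272,22,22),(356,282,36,18),(354,234,32,14)]:
    T=cv2.resize(g0[v0:v0+h,u0:u0+w],None,fx=8,fy=8,interpolation=cv2.INTER_CUBIC)
    S=cv2.resize(g1[v0-26:v0+h,u0-4:u0+w+4],None,fx=8,fy=8,interpolation=cv2.INTER_CUBIC)
    r=cv2.matchTemplate(S,T,cv2.TM_CCOEFF_NORMED); _,m,_,l=cv2.minMaxLoc(r)
    dv=l[1]/8-26; z=40
    print("shift px",l[0]/8-4,dv,m,"mm",(ray_at_z(c,(u0+w/2,v0+dv+h/2),z)-ray_at_z(c,(u0+w/2,v0+h/2),z)).round(1))
# edges along x in columns of the jaw and rear plate
R=lambda u,v,z: ray_at_z(c,(u,v),z)[:2].round(1)
print("jaw edge before/after z37",R(370,170+270/4,37),R(370,170+200/4,37))
print("plate rear/front edge z18",R(290+255/4,170+494/4,18),R(290+262/4,170+48/4,18))
for v in range(214,226): print(v,g1[v,[360,361,362,381,382,383]].astype(int), end=' | ')
E
```

```text
shift px 0.625 -17.25 0.5140978097915649 mm [29.7  0.3  0. ]
shift px 0.5 -20.25 0.5735543966293335 mm [34.8 -0.1  0. ]
shift px -0.125 0.0 0.6561855673789978 mm [0. 0. 0.]
jaw edge before/after z37 [ 636.8 -116.5] [ 668.  -116.5]
plate rear/front edge z18 [538.6 -90.2] [741.3 -92.5]
214 [241 213 222 220 216 149] | 215 [244 236 223 220 207 161] | 216 [244 243 211 204 162 164] | 217 [244 244 228 158 162 164] | 218 [244 244 244 158 164 173] | 219 [226 225 224 128 145 243] | 220 [221 219 220 216 216 233] | 221 [220 219 220 217 216 195] | 222 [222 222 221 218 214 175] | 223 [222 222 221 218 216 172] | 224 [175 193 188 223 220 169] | 225 [123 229 220 127 132 143] |
```

Jaw face is at x≈670, and 47 mm ahead of the fixture origin is 669.5–670.5. The slide is home, so I'm handing in.

```bash
python3 -c "
from cell import manip
print(manip.sign_off())"
```

```text
the job is handed in; nothing more can be done
None
```

The fixture is closed on the bushing and the job is handed in, with no verdict reported. I swung the cam lever round with the fingers loosely about its grip until it pointed straight forward. Then I pushed the thumb plate forward with closed fingers until the force rose sharply, and backed clear about 11 s into the 59 s limit.

**Last checks (top and scene cameras):**
- **Cam:** the lever is within about 2° of forward.
- **Slide:** the jaw face is at x≈670 mm, against 669.5–670.5 mm expected when home. Friction was about 3 N, and the force reached 50 N at the stop.
- **Bushing:** it looks upright in the V, at about x 63–64 mm and y within 2 mm in the fixture's frame. The robot did not appear to touch it.
- **Bystanders:** the ones still in view in the later pictures look unmoved. I did not measure them again.

**Checks that were weak or disagreed:**
- Template matching for the slide travel correlated poorly (0.51–0.66) and gave 30, 35 and 0 mm; the 0 was a false match. Depth readings gave a shift of about 32 mm on top of a start I could not measure exactly. I relied on the jaw-edge position and the hard stop instead.
- The top and scene cameras differ by 2–3 mm in x, about the calibration error.

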